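# Seat the tile insert in the throwing bat

## Task

The square bisque tile lies askew on the grey plastic throwing bat, next to the square recess that is made for it. Keeping it on the bat, nudge it across with the fingertips until it drops into the recess, then press the edge that is still propped up on the two spring catches until it snaps down and the tile is flush with the bat all round. Bisque cracks easily, so push and press with no more than a light touch (the catches give at about 10 newtons; never go beyond 35), and leave the other things on the bench where they are.

Things in the scene. Friction and masses are not known exactly. Their poses are not given: they have to be found in the camera images.
- tile: Loose square tile of bare fired clay, 100 x 100 x 8 mm, about 0.15 kg, too wide for most grippers to hold. It starts lying flat on the bat beside the recess, turned by up to 0.35 rad. Origin at its centre, half-way up; x and y along its sides (all four sides are alike), z up.
- recess (a point): Mouth centre of the square recess in the bat, level with the bat's top face. Recess 103 x 103 mm, 8 mm deep, flat plywood floor with a 45 mm push-out hole, sharp upright walls: the tile fits with 1.5 mm all round and ends flush. x and y square to its walls, z up; x points to the side where the tile starts, its centre 80 to 95 mm out along +x and up to 20 mm to either side.
- bat: The bat: a round grey plastic disc on a plywood base, 300 mm across, its flat top 16 mm above the bench, on a thin black rubber mat. It does not move. Origin on the bench under the recess centre; axes as the recess.
- catches (a point): Middle of the recess's +x wall. 30 mm to either side of it along y a sprung 8 mm steel ball stands 4.5 mm out of the wall, its centre 4.5 mm below the bat's top. A tile slid in from +x dips its leading edge to the floor; its trailing edge, once past this wall, rests on the balls about 6 mm proud. About 10 N down on that edge makes them give; they grip the tile's side, so press on until it meets the floor.
- flower: Bystander: fired clay flower with five petals, 110 mm across, 21 mm high; origin under its centre.
- bowl: Bystander: grey plastic bowl, 190 mm across, 75 mm high; origin under its centre.
- sponge: Bystander: round yellow sponge, 84 mm across, 36 mm high; origin under its centre.
- modelling_tool: Bystander: ball-ended modelling tool with a wooden handle, about 145 mm long, 9 mm thick, lying on the bench; origin under the handle's middle, x towards the ball.
Things that resemble listed ones, but are neither listed nor needed, are in the scene too. Leave any white or yellow look-alike of the tile alone.

How it is judged (in metres and radians):
At the end, for the whole second after the job is handed in: The tile lies at rest in the recess, centred within 3 mm, its centre no more than 1 mm higher than when fully home and level with the bat's face within 0.012 rad (1.2 mm across the tile) (horizontal distance between tile and recess below 0.003 m and z of tile in the frame of recess below -0.003 m and angle between the z axis of tile and the z axis of recess, either way round below 0.012 rad and linear speed of tile below 0.01 m/s); the robot touches nothing.
It fails at once if the robot pushes or presses on the tile with more than 35 N (contact force between any of the arm, the fingers and tile above 35 N).
It fails at once if the tile is lifted clear of the bat or pushed off it (z of tile in the frame of recess above 0.02 m or z of tile in the frame of recess below -0.009 m or horizontal distance between tile and recess above 0.15 m).
It fails at once if a bystander (flower, bowl, sponge or modelling tool) is moved by more than 20 mm (distance of any of flower, bowl, sponge, modelling_tool from where it was at the start of the episode above 0.02 m).
It also fails if it takes over 72 s, if anything falls off the work surface, if the arm or the gripper's body presses on something with over 40 N, if the wrist force passes 120 N, or if a joint passes its speed limit or range.

## Robot

A 6-joint arm with a two-finger parallel gripper is mounted at the origin on the work surface. World frame = base frame: x ahead of the robot, y to its left, z up, the work surface at z = 0. Lengths are in mm, angles in rad, forces in N, time in s.
With the tool pointing down it reaches from about 275 to 1000 mm from the base axis. Payload 8.4 kg.
Tool frame: the origin (TCP) lies between the finger pads; the fingertips stand 22 mm ahead of it and the grasp point (between the pads) lies 3 mm ahead of it; z points along the fingers, y is the line along which they close (so a half turn about z gives the same grasp; the last joint's range is limited). The gripper opens to 85 mm and grips with 20 to 120 N. Pads are 22 mm wide; open, the fingers measure 114 mm over their backs; the gripper's body (76 mm by 85 mm) begins 54 mm behind the grasp point. The pads swing forward as they close: fully open they stand 13 mm farther back than shut.
Start: joints at [1.31, 0.353, 1.633, -0, 1.155, -0.002], TCP at [159.949, 604.189, 231.681] pointing down, gripper open.
Joint ranges: [-2.63, 2.63], [-0.92, 2.1], [0.06, 2.66], [-1.3, 4.44], [0, 2.69], [-3.02, 3.02]. Speed limits (rad/s): [2.22, 2.22, 2.79, 3.14, 3.14, 3.14].

## Interface

Orientations are given as [roll, pitch, yaw] about the fixed x, y, z axes, in that order (R = Rz(yaw) Ry(pitch) Rx(roll)).
In Python, from rig import r, grab_frame gives the robot as it stands.
- The arm moves only by the shell command python3 -m inch 'ROWS' [FORCE]. ROWS is JSON, a list of rows, each a list of 7 numbers: the turn, a rotation vector about the tool's x, y, z as a fraction of full scale, then the shift along the tool's x, y, z as a fraction of full scale, then the closure, from 0 (fully open) to 1 (shut). In form: [[rx, ry, rz, dx, dy, dz, fingers], ...]. A call has 1 to 8 rows; each row shifts and turns the commanded pose from where the row before left it, along the tool's axes as they then stand; what a row does not reach is not made up. Full scale, the value 1, is 2.5 cm for a shift and pi rad for a turn. A row lasts 1/12 s, in which the tool goes at most 41.7 mm and 7.16 degrees, less where a joint would pass 70% of its speed; a pose out of reach is approached as far as the arm can. A call with a number of a shift or a turn outside -1 to 1 is refused whole. A call with a gripper value outside its range is refused whole. The fingers move at their own pace and stop on an object; FORCE is the grip in N (left out, the last holds). Time passes only in rows, so rows that do not move let the fingers close. It gives the time, the measured TCP pose, the force, the opening and the grip force at its end, in the units of the state.
- r.sense(): the state, without advancing time (a new reading comes with each control period).
- grab_frame(name): name is "side" or "top"; returns a dict with "pixels" (384x512x3 uint8, red, green, blue), "z_map" (384x512 float32, mm along the optical axis (not along the pixel's ray), 0 where there is no reading), "vertical_fov" (degrees; the focal length in pixels is half the picture's height over the tangent of half this angle, whatever the lens; pixels are square), "cx", "cy" (the principal point, pixels), "cam_to_world" (4x4, takes a point from camera to world coordinates). Camera axes: x right, y down, z forward; pixel columns grow to the right and rows downward; lengths in mm; the calibration is good to about 2 mm. A picture is of the moment at which its call begins.
- r.sign_off(): hands the job in; it is judged then, once.
The state is a dict: "clock": time; "qpos": joint angles; "qvel": joint speeds; "joint_efforts": joint torques, N m; "eef_pos": TCP position; "tcp_rot": TCP orientation; "contact_force": force on the tool from outside, world axes, zero at the start; "wrist_torque": the same for the moment, N m; "opening": opening from 0.0 (shut) to 1.0 (fully open); "grasp_force": force on a finger pad.
Only numpy, scipy, OpenCV 4.12 (cv2) and the standard library are available. Lean on these libraries where they do the work, as an engineer would, in place of code of your own. Each camera call takes 0.05 s, during which the arm holds its last target. There are 200 camera calls.

## Working session

There is one attempt and no reset: what is moved stays moved. The work goes in short steps, Python scripts to look and compute and a shell command to move; the robot and the scene stay as the last step left them, time stands still between calls to the robot, and variables do not carry over. Pictures are saved under pics/ and viewed, at most 10 in all, crops included, and the job is handed in when it is done.

```bash
mkdir -p pics
cat > h.py <<'E'
import numpy as np, cv2
from rig import r, grab_frame
def save(f,name,box=None,s=1):
    im=cv2.cvtColor(f["pixels"],cv2.COLOR_RGB2BGR)
    if box: x0,y0,x1,y1=box; im=im[y0:y1,x0:x1]
    cv2.imwrite("pics/"+name,cv2.resize(im,None,fx=s,fy=s,interpolation=cv2.INTER_CUBIC))
def ray(f,uv,z):
    uv=np.atleast_2d(np.float64(uv)); F=f["pixels"].shape[0]/2/np.tan(np.radians(f["vertical_fov"])/2)
    d=np.c_[(uv[:,0]-f["cx"])/F,(uv[:,1]-f["cy"])/F,np.ones(len(uv))]
    T=np.array(f["cam_to_world"]); d=d@T[:3,:3].T; o=T[:3,3]
    return o+d*((z-o[2])/d[:,2])[:,None]
def pts(f):
    z=f["z_map"]; v,u=np.indices(z.shape); F=z.shape[0]/2/np.tan(np.radians(f["vertical_fov"])/2)
    p=np.stack([(u-f["cx"])/F*z,(v-f["cy"])/F*z,z],-1); T=np.array(f["cam_to_world"])
    return p@T[:3,:3].T+T[:3,3]
E
python3 - <<'E'
from h import *
for n in("top","side"):
    f=grab_frame(n); save(f,n+"0.png",s=1.5); print(n,f["vertical_fov"],f["cx"],f["cy"],np.round(f["cam_to_world"],3).tolist())
print(r.sense())
E
```

```text
top 54.039673933640955 256.0231571082688 191.75095564163033 [[0.022, -0.996, 0.084, 425.455], [-1.0, -0.022, -0.003, -29.778], [0.004, -0.084, -0.996, 1002.394], [0.0, 0.0, 0.0, 1.0]]
side 50.03468060241451 259.6189463116321 191.34199575963964 [[0.874, -0.349, 0.34, 138.915], [-0.486, -0.595, 0.64, -749.128], [-0.021, -0.724, -0.69, 806.691], [0.0, 0.0, 0.0, 1.0]]
{'clock': 0.1, 'qpos': array([ 1.30956949e+00,  3.53581557e-01,  1.63406433e+00,  1.76787193e-05,
        1.15522624e+00, -2.41488482e-03]), 'qvel': array([ 0.00032745, -0.00215772, -0.00137139,  0.00151058, -0.00130459,
        0.00047031]), 'joint_efforts': array([-2.32120465e-04, -6.06356978e+01, -3.42823899e+01, -2.46821529e-06,
        3.79646124e-03, -1.68022933e-05]), 'eef_pos': array([159.84796608, 603.75931574, 231.03314514]), 'tcp_rot': array([-3.14031322e+00, -1.92546115e-05,  2.88277355e+00]), 'contact_force': array([0.26389191, 0.27200575, 0.49536135]), 'wrist_torque': array([ 0.04573439, -0.00053981, -0.01413366]), 'grasp_force': 0.0, 'opening': 0.9984424231307727}
```

View pics/top0.png

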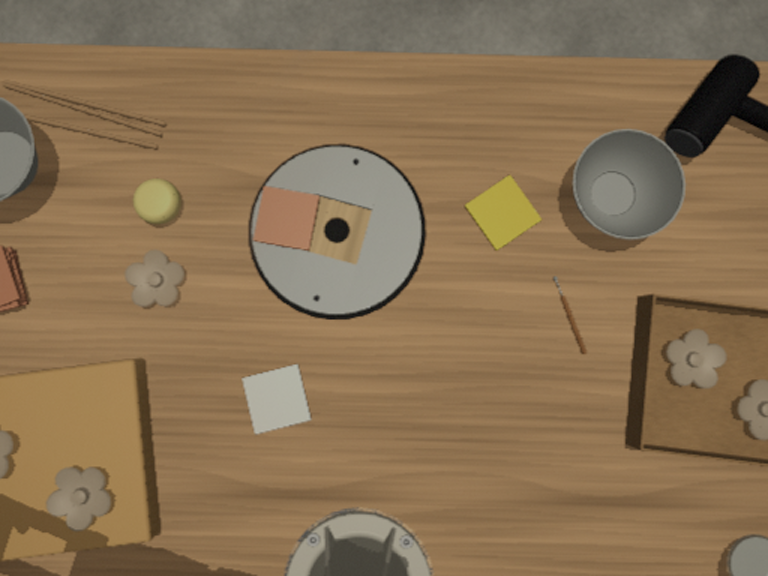

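View pics/side0.png

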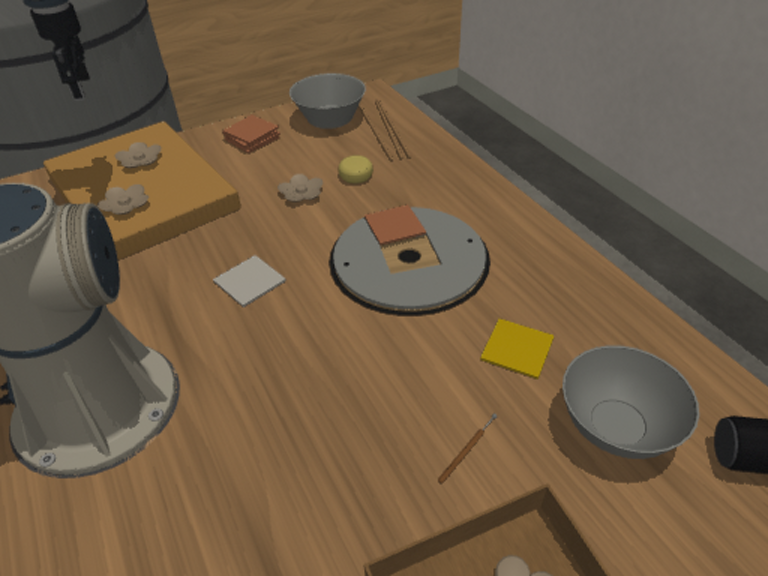

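The top view shows these tile-like things (pixels in the 1.5x picture):
- The terracotta tile on the bat, at (287,218).
- A terracotta stack at the left edge, at (5,280).
- A white tile at (277,399).
- A yellow tile at (503,212).

I choose the one on the bat. The recess hole is at (337,230), so +x of the recess points left in the picture, which is about world +y.

Run:
```python
from h import *
for n in("top","side"):
    f=grab_frame(n); hsv=cv2.cvtColor(f["pixels"],cv2.COLOR_RGB2HSV).astype(int); H,S,V=[hsv[...,i] for i in range(3)]
    P=pts(f); 
    if n=="top": save(f,"c0.png",(155,85,295,220),5)
    c0=np.array([225,153]) if n=="top" else np.array([273,170])
    v,u=np.indices(H.shape); near=np.hypot(u-c0[0],v-c0[1])<65
    big=lambda m:max(cv2.findContours(m.astype(np.uint8),0,1)[0],key=cv2.contourArea)
    red=near&((H<9)|(H>172))&(S>90)&(V>90)
    c=big(red); q=ray(f,c[:,0],24)[:,:2]; (cx,cy),(w,h),a=cv2.minAreaRect(q.astype(np.float32)); print(n,"tile",cx,cy,w,h,a,"z",np.median(P[red][:,2]))
    m=near&(S<40)&(V>90); c=big(m); hull=cv2.convexHull(c)
    q=ray(f,c[:,0],16)[:,:2]; print("disc",cv2.minEnclosingCircle(q.astype(np.float32)),"z",np.median(P[m][:,2]))
    k=c0
    hole=near&(V<60)&(np.hypot(u-c0[0],v-c0[1])<20); c=big(hole); e=cv2.fitEllipse(ray(f,c[:,0],8)[:,:2].astype(np.float32)); print("hole",e)
    w=near&~red&(S>55)&(V>70)&(H>8)&(H<30)&(np.hypot(u-c0[0],v-c0[1])<50)
    w=cv2.morphologyEx((w|hole).astype(np.uint8),cv2.MORPH_OPEN,np.ones((3,3)))
    c=big(w); print("wood",cv2.minAreaRect(ray(f,c[:,0],8)[:,:2].astype(np.float32)), np.round(ray(f,cv2.approxPolyDP(c,4,True)[:,0],8)[:,:2]).tolist())
    np.set_printoptions(suppress=True)
```

```text
Traceback (most recent call last):
ValueError: max() iterable argument is empty
```

View pics/c0.png

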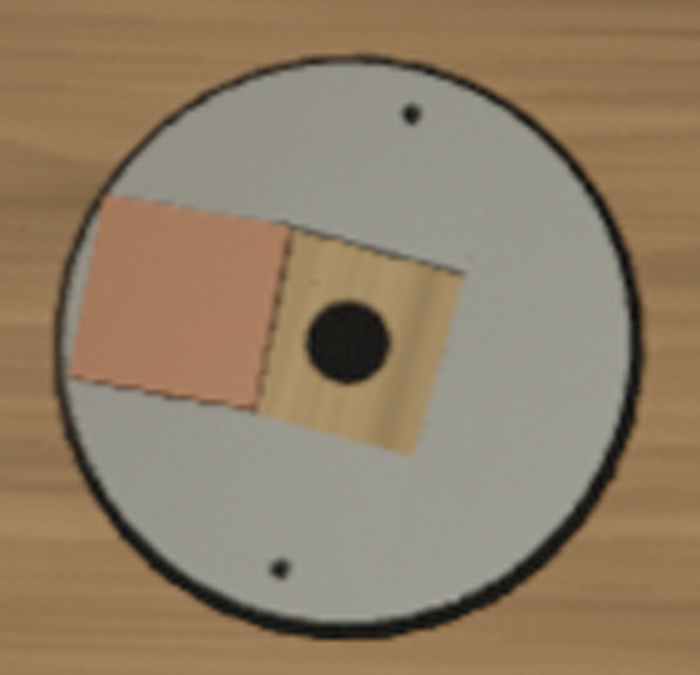

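The crop confirms the bisque tile with corners near (105,195), (290,225), (257,410) and (70,378). The recess floor with its hole is at (348,342). The two far recess corners are at (463,272) and (412,455).

```bash
cat > meas.py <<'E'
from h import *
def meas(n,verb=True,zt=24):
    f=grab_frame(n); hsv=cv2.cvtColor(f["pixels"],cv2.COLOR_RGB2HSV).astype(int); H,S,V=[hsv[...,i] for i in range(3)]
    P=pts(f); c0=np.array([225,153]) if n=="top" else np.array([273,170])
    v,u=np.indices(H.shape); d=np.hypot(u-c0[0],v-c0[1])
    big=lambda m:max(cv2.findContours(m.astype(np.uint8),0,1)[0],key=cv2.contourArea)[:,0]
    red=(d<65)&((H<14)|(H>172))&(S>60)&(V>90)
    o={}
    o["tile"]=cv2.minAreaRect(ray(f,big(red),zt)[:,:2].astype(np.float32)); o["tz"]=np.median(P[red][:,2])
    if not verb: return o
    g=(d<65)&(S<45)&(V>90)
    o["disc"]=cv2.minEnclosingCircle(ray(f,big(g),16)[:,:2].astype(np.float32)); o["dz"]=np.median(P[g][:,2])
    hole=(V<60)&(d<22); o["hole"]=cv2.fitEllipse(ray(f,big(hole),8)[:,:2].astype(np.float32))
    w=((d<50)&~red&(S>60)&(V>70)&(H>=14)&(H<30)&(P[...,2]<20))|hole
    w=cv2.morphologyEx(w.astype(np.uint8),cv2.MORPH_OPEN,np.ones((3,3))); c=big(w)
    o["wood"]=cv2.minAreaRect(ray(f,c,16)[:,:2].astype(np.float32))
    o["wc"]=np.round(ray(f,cv2.approxPolyDP(c,4,True)[:,0],16)[:,:2]).tolist()
    return o
if __name__=="__main__":
    for n in("top","side"): print(n,meas(n))
E
python3 meas.py; python3 -c "
from h import *
f=grab_frame('top');p=f['pixels'];print(p[140,190],p[160,215],p[120,230])"
```

```text
top {'tile': ((627.1318969726562, 143.45228576660156), (101.1523666381836, 101.18121337890625), 81.16295623779297), 'tz': np.float64(22.86562996161149), 'disc': ((610.9896240234375, 55.011375427246094), 150.4128875732422), 'dz': np.float64(14.82374919037727), 'hole': ((610.8246459960938, 55.33551788330078), (39.22712707519531, 39.69285583496094), 104.5448226928711), 'wood': ((609.4500732421875, 51.76121520996094), (94.330810546875, 100.98889923095703), 76.1786117553711), 'wc': [[668.0, 86.0], [571.0, 99.0], [551.0, 19.0], [646.0, -3.0]]}
side {'tile': ((626.7593994140625, 139.01058959960938), (106.20645904541016, 100.18036651611328), 81.07674407958984), 'tz': np.float64(22.930944495943663), 'disc': ((610.0528564453125, 52.91633605957031), 149.48947143554688), 'dz': np.float64(15.049610094635057), 'hole': ((609.2531127929688, 50.95117950439453), (32.8987922668457, 40.208805084228516), 52.272621154785156), 'wood': ((688.974609375, 184.34735107421875), (184.40342712402344, 289.9165954589844), 59.412471771240234), 'wc': [[522.0, 187.0], [690.0, 198.0], [752.0, 110.0], [766.0, 32.0], [794.0, 161.0], [762.0, 248.0], [638.0, 274.0]]}
[167 123  95] [166 142 103] [151 150 140]
```

The top view agrees with the sizes and heights given. The recess is at (611,55) with its +x at 76°. The tile is at (627,143) with its yaw at 81°, which puts it at about (89.5, 6) mm in the recess frame and about 5° off. I'll turn the tool so the fingers line up across the recess's x.

```bash
cat > go.py <<'E'
# usage: go.py x y z yawdeg  -> needed move in tool axes (fractions); or recess coords with 'r' first
import sys; from h import *
from scipy.spatial.transform import Rotation as Ro
def rec(p): 
    a=np.radians(76); X=np.array([np.cos(a),np.sin(a)]); Y=np.array([-X[1],X[0]]); d=np.array(p[:2])-[611,55]; return np.round([d@X,d@Y],1)
s=r.sense(); R=Ro.from_euler('xyz',s["tcp_rot"]).as_matrix()
print("t",round(s["clock"],2),"pos",np.round(s["eef_pos"],1),"rec",rec(s["eef_pos"]),"rpy",np.round(np.degrees(s["tcp_rot"]),2),"F",np.round(s["contact_force"],1),"op",round(s["opening"],2))
if len(sys.argv)>3:
    a=np.radians(76); u,v,z=map(float,sys.argv[1:4]); t=np.array([611+u*np.cos(a)-v*np.sin(a),55+u*np.sin(a)+v*np.cos(a),z])
    print("shift frac",np.round(R.T@(t-s["eef_pos"])/25,3))
E
R='[0,0,0.0382,0,0,0,0.3]'
python3 -m inch '[[0,0,0.0381,0,0,0,0.3],[0,0,0.0381,0,0,0,0.3],[0,0,0.0381,0,0,0,0.3],[0,0,0.0381,0,0,0,0.3],[0,0,0.0381,0,0,0,0.3],[0,0,0.0381,0,0,0,0.3],[0,0,0.0381,0,0,0,0.3],[0,0,0.0381,0,0,0,0.3]]'
python3 -m inch '[[0,0,0.0381,0,0,0,0.3],[0,0,0.0381,0,0,0,0.3],[0,0,0.0381,0,0,0,0.3],[0,0,0.0381,0,0,0,0.3],[0,0,0.0381,0,0,0,0.3],[0,0,0,0,0,0,0.3],[0,0,0,0,0,0,0.3]]'
python3 go.py 168 6 100
```

```text
clock: 0.97
eef_pos: [160.0, 604.1, 231.6]
tcp_rot: [-3.142, 0.0, 1.919]
contact_force: [-0.4, -0.6, 0.3]
opening: 0.7
grasp_force: 0.0
clock: 1.55
eef_pos: [159.9, 604.1, 231.6]
tcp_rot: [-3.142, 0.0, 1.331]
contact_force: [-0.8, 0.5, -0.4]
opening: 0.702
grasp_force: 0.0
t 1.55 pos [159.9 604.1 231.6] rec [423.7 570.5] rpy [-1.800e+02  1.000e-02  7.623e+01] F [-0.8  0.5 -0.4] op 0.7
shift frac [-10.319  22.539   5.266]
```

```bash
python3 -m inch '[[0,0,0,-0.45,0.98,0,0.3],[0,0,0,-0.45,0.98,0,0.3],[0,0,0,-0.45,0.98,0,0.3],[0,0,0,-0.45,0.98,0,0.3],[0,0,0,-0.45,0.98,0,0.3],[0,0,0,-0.45,0.98,0,0.3],[0,0,0,-0.45,0.98,0,0.3],[0,0,0,-0.45,0.98,0,0.3]]' >/dev/null
python3 -m inch '[[0,0,0,-0.45,0.98,0,0.3],[0,0,0,-0.45,0.98,0,0.3],[0,0,0,-0.45,0.98,0,0.3],[0,0,0,-0.45,0.98,0,0.3],[0,0,0,-0.45,0.98,0,0.3],[0,0,0,-0.45,0.98,0,0.3],[0,0,0,-0.45,0.98,0,0.3],[0,0,0,-0.45,0.98,0,0.3]]' >/dev/null
python3 -m inch '[[0,0,0,-0.45,0.98,0,0.3],[0,0,0,-0.45,0.98,0,0.3],[0,0,0,-0.45,0.98,0,0.3],[0,0,0,-0.45,0.98,0,0.3],[0,0,0,-0.45,0.98,0,0.3],[0,0,0,-0.45,0.98,0,0.3],[0,0,0,0,0,0,0.3],[0,0,0,0,0,0,0.3]]'
python3 go.py 168 6 50
```

```text
clock: 3.55
eef_pos: [623.9, 232.8, 231.3]
tcp_rot: [-3.141, 0.0, 1.328]
contact_force: [-0.1, 1.0, 1.0]
opening: 0.697
grasp_force: 0.0
t 3.55 pos [623.9 232.8 231.3] rec [175.6  30.5] rpy [-1.7998e+02  1.0000e-02  7.6090e+01] F [-0.1  1.   1. ] op 0.7
shift frac [-0.306  0.983  7.253]
```

```bash
python3 -m inch '[[0,0,0,-0.3,0.98,0,0.3],[0,0,0,0,0,0.95,0.3],[0,0,0,0,0,0.95,0.3],[0,0,0,0,0,0.95,0.3],[0,0,0,0,0,0.95,0.3],[0,0,0,0,0,0.95,0.3],[0,0,0,0,0,0.95,0.3],[0,0,0,0,0,0.95,0.3]]' >/dev/null
python3 -m inch '[[0,0,0,0,0,0.15,0.3],[0,0,0,0,0,0,0.3]]'
python3 go.py 168 6 38
python3 - <<'E'
from h import *
f=grab_frame("side"); P=pts(f); save(f,"s1.png",(190,90,340,220),5)
s=r.sense()["eef_pos"]
m=(np.abs(P[...,0]-s[0])<60)&(np.abs(P[...,1]-s[1])<40)&(P[...,2]>27)&(P[...,2]<120)
v,u=np.where(m); Q=P[m]-s
for lo,hi in((-80,0),(0,80)):
    k=(Q[:,0]>lo)&(Q[:,0]<hi); q=Q[k]; o=np.argsort(q[:,2])[:12]; print(np.round(q[o][::4],1).tolist(),np.c_[u[k],v[k]][o[:3]].tolist())
E
```

```text
clock: 4.38
eef_pos: [643.2, 221.0, 60.2]
tcp_rot: [-3.138, 0.002, 1.329]
contact_force: [-0.4, 0.2, -0.3]
opening: 0.701
grasp_force: 0.0
t 4.38 pos [643.2 221.   60.2] rec [168.8   8.9] rpy [-1.7982e+02  1.1000e-01  7.6150e+01] F [-0.4  0.2 -0.3] op 0.7
shift frac [-0.031  0.118  0.888]
[[-39.6, -1.3, 5.9], [-42.3, -0.2, 10.0], [-35.8, -1.5, 12.2]] [[244, 126], [246, 126], [245, 126]]
[[30.8, -16.8, 1.7], [26.9, -17.4, 7.1], [28.2, -21.6, 9.1]] [[266, 123], [265, 123], [263, 120]]
```

View pics/s1.png

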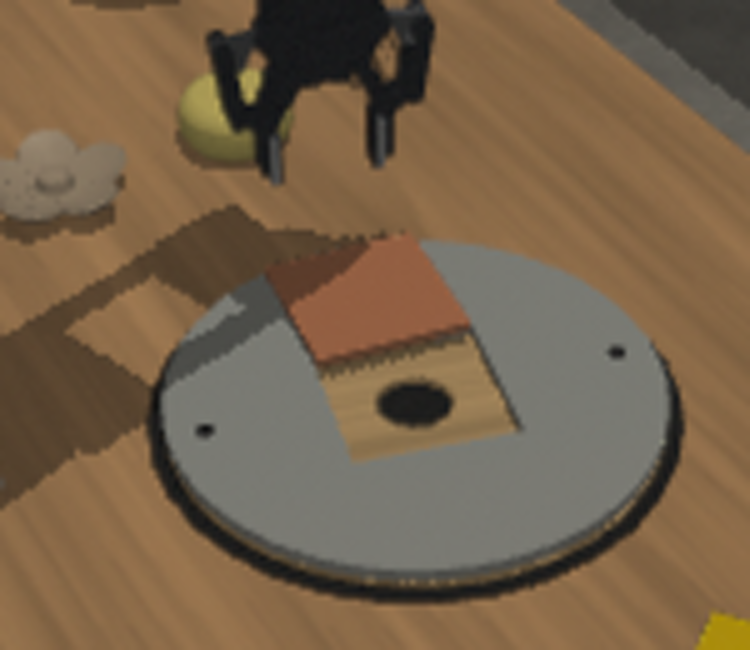

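Run:
```python
from h import *
f=grab_frame("side"); P=pts(f); s=r.sense()["eef_pos"]; T=np.array(f["cam_to_world"])
for u,v,dy in((245,126,-1),(246,127,-1),(265,123,-18),(266,123,-18)):
    q=ray(f,[[u,v]],0)[0]; o=T[:3,3]; t=(s[1]+dy-o[1])/(q[1]-o[1]); print(u,v,np.round(o+t*(q-o)-s,1),np.round(P[v,u]-s,1),f["pixels"][v,u])
```

```text
245 126 [-36.8  -1.    3.3] [-36.3   0.    2.5] [103  85  66]
246 127 [-33.5  -1.   -1.6] [  5.2  78.4 -62.7] [131 100  67]
265 123 [ 25.6 -18.    2.7] [ 74.2  68.9 -64.9] [118  91  62]
266 123 [ 29.3 -18.    1.4] [ 73.5  60.6 -59.8] [132 101  69]
```

```bash
python3 -m inch '[[0,0,0,0.1,0.12,0.8,0.3],[0,0,0,0,0,0.6,0.3],[0,0,0,0,0,0,0.3],[0,0,0,0,0,0,0.3]]'; for i in 1; do
python3 -m inch '[[0,0,0,0,0,0.08,0.3],[0,0,0,0,0,0.08,0.3]]'; python3 go.py;python3 -m inch '[[0,0,0,0,0,0.08,0.3],[0,0,0,0,0,0.08,0.3]]' ; python3 go.py; done
python3 - <<'E'
from h import *
f=grab_frame("side"); save(f,"s2.png",(200,90,320,190),6)
E
```

```text
clock: 4.82
eef_pos: [648.1, 222.2, 26.6]
tcp_rot: [-3.141, 0.001, 1.327]
contact_force: [0.8, 0.1, 0.4]
opening: 0.699
grasp_force: 0.0
clock: 4.98
eef_pos: [649.3, 222.5, 23.7]
tcp_rot: [3.14, -0.001, 1.327]
contact_force: [-0.2, 0.3, 0.1]
opening: 0.698
grasp_force: 0.0
t 4.98 pos [649.3 222.5  23.7] rec [171.8   3.4] rpy [ 1.7993e+02 -5.0000e-02  7.6020e+01] F [-0.2  0.3  0.1] op 0.7
clock: 5.15
eef_pos: [648.9, 222.3, 19.1]
tcp_rot: [3.141, -0.0, 1.327]
contact_force: [-0.1, 0.7, -0.6]
opening: 0.703
grasp_force: 0.0
t 5.15 pos [648.9 222.3  19.1] rec [171.5   3.7] rpy [ 1.7996e+02 -2.0000e-02  7.6010e+01] F [-0.1  0.7 -0.6] op 0.7
```

View pics/s2.png

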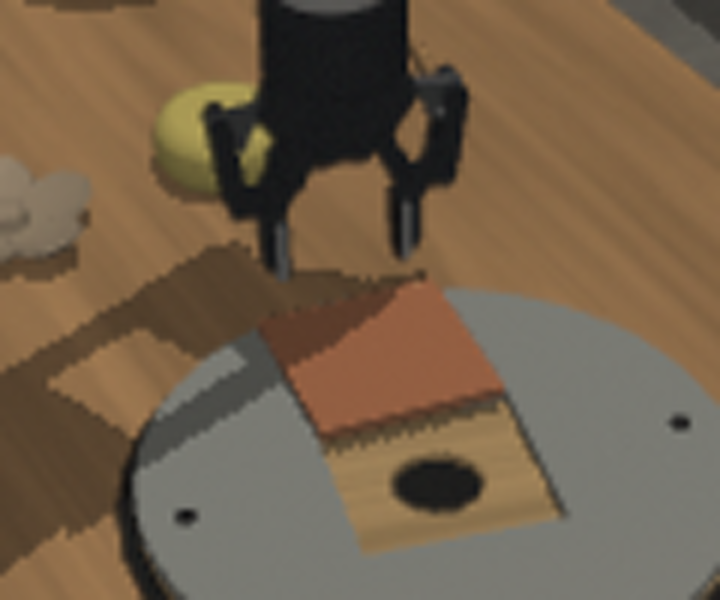

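```bash
python3 -m inch '[[0,0,0,0,0,0.08,0.3],[0,0,0,0,0,0.08,0.3],[0,0,0,0,0,0,0.3]]'|grep -E "eef|force"; python3 -m inch '[[0,0,0,0,0,0.08,0.3],[0,0,0,0,0,0,0.3]]'|grep -E "eef|force";python3 - <<'E'
from h import *
f=grab_frame("side"); s=r.sense()["eef_pos"]; P=pts(f);T=np.array(f["cam_to_world"])
for v in range(132,144):
  q=ray(f,[[247,v]],0)[0]; o=T[:3,3]; t=(s[1]-1-o[1])/(q[1]-o[1]); print(v,np.round(o+t*(q-o),1),np.round(P[v,247],1),f["pixels"][v,245:250].sum(1))
E
```

```text
eef_pos: [648.4, 222.2, 14.2]
contact_force: [0.4, 0.2, 0.1]
grasp_force: 0.0
eef_pos: [648.5, 222.2, 12.3]
contact_force: [0.2, -0.6, 0.5]
grasp_force: 0.0
132 [615.  221.3  40.5] [613.6 218.4  42.7] [ 71 203 193 243 303]
133 [614.8 221.3  36.7] [613.4 218.4  39. ] [ 76 207 190 240 301]
134 [614.6 221.3  32.9] [613.2 218.2  35.3] [ 68 206 198 232 290]
135 [614.5 221.3  29. ] [612.9 218.   31.6] [ 75 193 226 147 188]
136 [614.3 221.3  25.2] [612.6 217.8  27.9] [ 90 176 221 148 189]
137 [614.1 221.3  21.3] [611.7 216.4  25.2] [157 201 221 156 191]
138 [613.9 221.3  17.4] [611.7 216.7  21.1] [210 210 213 179 199]
139 [613.7 221.3  13.5] [620.1 234.4   2.8] [200 208 213 212 206]
140 [613.5 221.3   9.6] [618.3 231.    1.6] [194 203 209 216 205]
141 [613.4 221.3   5.6] [618.  230.7  -2.1] [191 196 201 214 180]
142 [613.2 221.3   1.7] [599.8 193.9  24.4] [167 189 195 218 199]
143 [613.  221.3  -2.3] [597.9 190.4  23.5] [193 191 195 193 194]
```

```bash
python3 -m inch '[[0,0,0,0,0,0.08,0.3],[0,0,0,0,0,0.08,0.3],[0,0,0,0,0,0,0.3]]'|grep -E "eef|contact"; python3 -m inch '[[0,0,0,0,0,0.08,0.3],[0,0,0,0,0,0,0.3]]'|grep -E "eef|contact";python3 -m inch '[[0,0,0,0,0,0.08,0.3],[0,0,0,0,0,0,0.3]]'|grep -E "eef|contact"
```

```text
eef_pos: [648.4, 222.2, 8.2]
contact_force: [-0.0, 0.3, 0.6]
eef_pos: [648.5, 222.2, 6.3]
contact_force: [-0.2, -0.6, -0.3]
eef_pos: [648.5, 222.2, 4.3]
contact_force: [-0.2, -0.6, 0.3]
```

```bash
python3 -m inch '[[0,0,0,0,0,0.08,0.3],[0,0,0,0,0,0,0.3]]'|grep -E "eef|contact"; python3 -m inch '[[0,0,0,0,0,0.08,0.3],[0,0,0,0,0,0,0.3]]'|grep -E "eef|contact";python3 -m inch '[[0,0,0,0,0,0.06,0.3],[0,0,0,0,0,0,0.3]]'|grep -E "eef|contact"
```

```text
eef_pos: [648.5, 222.2, 2.3]
contact_force: [-0.2, -1.5, 0.2]
eef_pos: [648.5, 222.2, 0.3]
contact_force: [-0.3, -0.5, -0.3]
eef_pos: [648.5, 222.2, -1.1]
contact_force: [0.1, -1.5, 0.5]
```

```bash
python3 -m inch '[[0,0,0,0,0,0.06,0.3],[0,0,0,0,0,0,0.3]]'|grep -E "eef|contact"; python3 -m inch '[[0,0,0,0,0,0.06,0.3],[0,0,0,0,0,0,0.3]]'|grep -E "eef|contact";python3 - <<'E'
from h import *
f=grab_frame("side"); s=r.sense()["eef_pos"]; P=pts(f);T=np.array(f["cam_to_world"]); save(f,"s3.png",(215,100,315,180),7)
E
```

```text
eef_pos: [648.5, 222.3, -2.5]
contact_force: [0.5, 1.0, -0.1]
eef_pos: [648.5, 222.3, -4.1]
contact_force: [1.1, 0.5, -0.3]
```

View pics/s3.png

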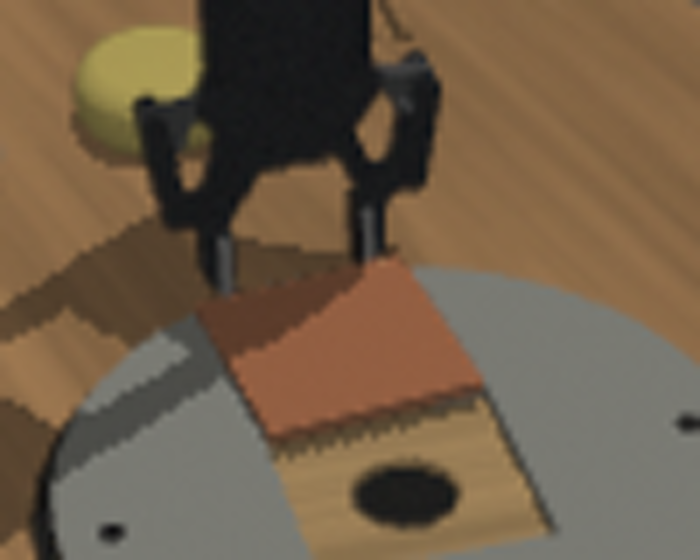

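```bash
python3 -m inch '[[0,0,0,0,0,0.05,0.3],[0,0,0,0,0,0,0.3]]'|grep -E "eef|contact"; python3 -m inch '[[0,0,0,0,0,0.05,0.3],[0,0,0,0,0,0,0.3]]'|grep -E "eef|contact"
```

```text
eef_pos: [648.8, 222.3, -4.5]
contact_force: [-0.9, -0.2, 5.6]
eef_pos: [648.9, 222.3, -4.6]
contact_force: [-5.1, -1.8, 15.8]
```

```bash
python3 -m inch '[[0,0,0,0,0,-0.8,0.3],[0,0,0,0,0,0,0.3]]'|grep -E "eef|contact"; python3 go.py 141 5 13.6
python3 -m inch '[[0,0,0,-0.2,0,0,0.3],[0,0,0,-0.2,0,0,0.3],[0,0,0,-0.1,0,0,0.3],[0,0,0,-0.1,0,0,0.3],[0,0,0,-0.1,0,0,0.3],[0,0,0,-0.1,0,0,0.3]]'|grep -E "contact"; python3 go.py 141 5 13.6
python3 -m inch '[[0,0,0,-0.1,0,0,0.3],[0,0,0,-0.1,0,0,0.3],[0,0,0,-0.1,0,0,0.3],[0,0,0,-0.1,0,0,0.3]]'|grep -E "contact"; python3 go.py 141 5 13.6; python3 -c "
from meas import *
print(meas('top',False),meas('side',False))"
```

```text
eef_pos: [650.3, 222.9, 16.5]
contact_force: [1.4, -0.8, 1.8]
t 7.63 pos [650.3 222.9  16.5] rec [172.4   2.5] rpy [ 1.7983e+02 -1.1000e-01  7.6020e+01] F [ 1.4 -0.8  1.8] op 0.7
shift frac [-1.257 -0.101  0.113]
contact_force: [1.4, -1.0, -0.6]
t 8.13 pos [643.6 202.5  13.2] rec [151.    4.1] rpy [-1.7997e+02  1.0000e-02  7.6010e+01] F [ 1.4 -1.  -0.6] op 0.7
shift frac [-0.401 -0.038 -0.014]
contact_force: [-0.0, 0.6, -0.2]
t 8.47 pos [641.3 193.   13.7] rec [141.2   4. ] rpy [-180.     -0.     76.02] F [-0.   0.6 -0.2] op 0.7
shift frac [-0.009 -0.042  0.003]
{'tile': ((621.7256469726562, 134.51962280273438), (100.93537139892578, 100.43033599853516), 75.9623031616211), 'tz': np.float64(22.82777060728216)} {'tile': ((619.6076049804688, 127.95585632324219), (106.11775970458984, 99.36490631103516), 76.11354064941406), 'tz': np.float64(22.79705603316131)}
```

```bash
python3 -m inch '[[0,0,0,0.3,0,0,0.3],[0,0,0,0.1,0,-0.9,0.3],[0,0,0,-0.6,-0.9,-0.3,0.3],[0,0,0,-0.6,-0.9,0,0.3],[0,0,0,-0.6,-0.9,0,0.3],[0,0,0,-0.6,-0.9,0,0.3],[0,0,0,-0.4,-0.9,0,0.3],[0,0,0,0,0,0,0.3]]'|grep -E "contact"; python3 go.py 80 119 13.6
```

```text
contact_force: [-0.2, -0.8, -0.8]
t 9.23 pos [512.5 161.2  43.2] rec [ 79.2 121.3] rpy [-1.7973e+02  1.5000e-01  7.6030e+01] F [-0.2 -0.8 -0.8] op 0.7
shift frac [0.033 0.096 1.182]
```

Next I'll lower the tool and push gently toward tool +y, measuring as I go.

```bash
python3 -m inch '[[0,0,0,0,0,0.6,0.3],[0,0,0,0,0,0.6,0.3],[0,0,0,0,0,0,0.3]]'|grep -E "contact"; 
python3 -m inch '[[0,0,0,0,0.1,0,0.3],[0,0,0,0,0.1,0,0.3],[0,0,0,0,0.1,0,0.3],[0,0,0,0,0,0,0.3]]'|grep -E "contact"; python3 go.py 80 100 13.6
python3 -c "
from meas import *
from go import rec
f=grab_frame('side'); P=pts(f); s=r.sense()['eef_pos']; save(f,'s4.png',(190,110,320,220),5)
for n in('top','side'):
  t=meas(n,False); print(t,rec(t['tile'][0]))"
```

```text
contact_force: [-0.7, -0.7, 0.1]
contact_force: [0.0, 0.1, 0.1]
t 9.82 pos [526.4 160.5  14.5] rec [ 82.  107.6] rpy [ 1.7991e+02 -5.0000e-02  7.6010e+01] F [0.  0.1 0.1] op 0.7
shift frac [-0.078  0.303  0.035]
t 9.82 pos [526.4 160.5  14.5] rec [ 82.  107.6] rpy [ 1.7991e+02 -5.0000e-02  7.6010e+01] F [0.  0.1 0.1] op 0.7
{'tile': ((621.5418701171875, 133.73216247558594), (100.75242614746094, 100.36265563964844), 75.85818481445312), 'tz': np.float64(22.884500380858753)} [78.9  8.8]
{'tile': ((619.714599609375, 128.38909912109375), (107.89347839355469, 99.3649673461914), 76.11370086669922), 'tz': np.float64(22.934762529655814)} [73.3  9.3]
```

View pics/s4.png

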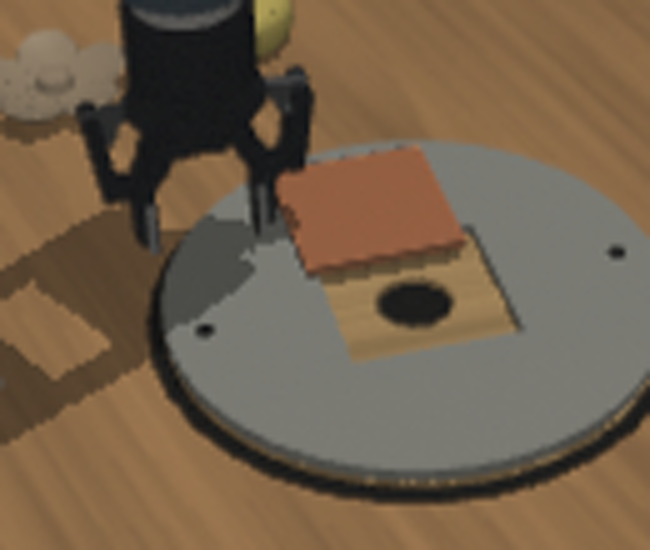

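```bash
python3 -m inch '[[0,0,0,-0.03,0.1,0,0.3],[0,0,0,-0.03,0.1,0.02,0.3],[0,0,0,0,0.1,0.02,0.3],[0,0,0,0,0.1,0,0.3],[0,0,0,0,0.1,0,0.3],[0,0,0,0,0.1,0,0.3],[0,0,0,0,0,0,0.3]]'|grep -E "contact";
python3 -c "
from meas import *
from go import rec
for n in('top','side'):
  t=meas(n,False); print(t,rec(t['tile'][0]))"
```

```text
contact_force: [-0.9, 0.1, 0.0]
t 10.55 pos [539.8 155.2  12.7] rec [80.  93.3] rpy [ 1.7998e+02 -1.0000e-02  7.6010e+01] F [-0.9  0.1  0. ] op 0.7
{'tile': ((627.2529296875, 131.94140625), (99.40777587890625, 100.6107177734375), 77.08384704589844), 'tz': np.float64(22.928140024136212)} [78.6  2.8]
{'tile': ((626.4317626953125, 127.49847412109375), (107.25843811035156, 100.3516616821289), 76.26371765136719), 'tz': np.float64(22.73391551546308)} [74.1  2.6]
```

```bash
python3 -m inch '[[0,0,0,0,0.06,0,0.3],[0,0,0,0,0.05,0,0.3],[0,0,0,0,0,0,0.3]]'|grep -E "contact";
python3 -c "
from meas import *
from go import rec
for n in('top','side'):
  t=meas(n,False); print(t,rec(t['tile'][0]))
f=grab_frame('top'); save(f,'t5.png',(160,100,270,190),7)"
```

```text
contact_force: [-0.2, 0.3, -0.7]
t 10.9 pos [542.1 154.6  12.7] rec [80. 91.] rpy [179.99  -0.    76.02] F [-0.2  0.3 -0.7] op 0.7
{'tile': ((629.5520629882812, 132.16355895996094), (100.16654968261719, 100.67929077148438), 76.57794189453125), 'tz': np.float64(23.050035599053558)} [79.4  0.7]
{'tile': ((628.5751953125, 127.36398315429688), (108.09224700927734, 99.4627914428711), 75.8326187133789), 'tz': np.float64(22.87918494156446)} [74.5  0.5]
```

View pics/t5.png

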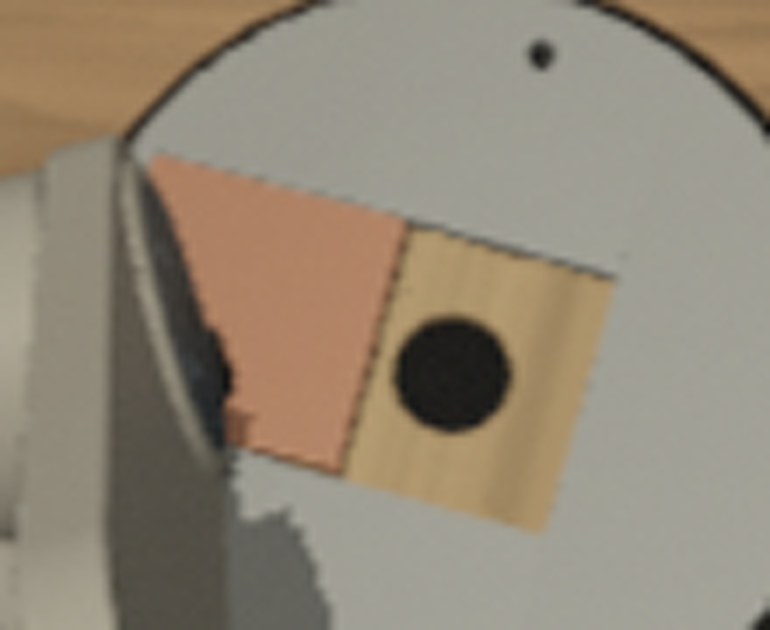

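```bash
python3 -m inch '[[0,0,0,0,-0.4,0,0.3],[0,0,0,0,-0.1,-0.9,0.3],[0,0,0,0.7,0.8,-0.4,0.3],[0,0,0,0.7,0.9,0,0.3],[0,0,0,0.7,0.9,0,0.3],[0,0,0,0.7,0.9,0,0.3],[0,0,0,0.2,0.7,0,0.3],[0,0,0,0,0,0,0.3]]'|grep -E "contact"; python3 go.py 153 0 13.2
```

```text
contact_force: [0.2, -0.2, 1.1]
t 11.72 pos [652.8 206.1  45.5] rec [156.8  -4. ] rpy [ 1.7982e+02 -1.0000e-01  7.6040e+01] F [ 0.2 -0.2  1.1] op 0.7
shift frac [-0.152 -0.165  1.292]
```

```bash
python3 -m inch '[[0,0,0,-0.1,-0.16,0.65,0.3],[0,0,0,-0.05,0,0.64,0.3],[0,0,0,0,0,0,0.3]]'|grep -E "contact"; python3 go.py 121 0 13.2
python3 -m inch '[[0,0,0,-0.2,0,0,0.3],[0,0,0,-0.15,0,0,0.3],[0,0,0,-0.1,0,0,0.3],[0,0,0,-0.1,0,0,0.3],[0,0,0,-0.15,0,0,0.3],[0,0,0,-0.15,0,0,0.3],[0,0,0,-0.15,0,0,0.3],[0,0,0,-0.15,0,0,0.3]]'|grep -E "contact"; python3 -m inch '[[0,0,0,-0.1,0,0,0.3],[0,0,0,0,0,0,0.3]]'|grep -E "contact";
python3 -c "
from meas import *
from go import rec
for n in('top','side'):
  t=meas(n,False); print(t,rec(t['tile'][0]))"
```

```text
contact_force: [0.2, -0.7, -0.5]
t 11.97 pos [643.7 202.3  11.9] rec [150.8   3.9] rpy [-1.7995e+02  2.0000e-02  7.6010e+01] F [ 0.2 -0.7 -0.5] op 0.7
shift frac [-1.192  0.156 -0.053]
contact_force: [-1.0, 0.7, 0.2]
contact_force: [-0.2, -0.2, -0.5]
t 12.8 pos [637.3 171.4  13. ] rec [119.3   2.6] rpy [-1.7999e+02  1.0000e-02  7.6000e+01] F [-0.2 -0.2 -0.5] op 0.7
{'tile': ((625.0095825195312, 110.35606384277344), (100.71504974365234, 100.5468521118164), 76.17594146728516), 'tz': np.float64(22.818895431528063)} [57.1 -0.2]
{'tile': ((623.40087890625, 104.90119934082031), (106.21859741210938, 100.57272338867188), 76.73824310302734), 'tz': np.float64(22.832463097005416)} [51.4  0. ]
```

```bash
for i in 1; do python3 -m inch '[[0,0,0,-0.12,0,0,0.3],[0,0,0,-0.12,0,0,0.3],[0,0,0,-0.12,0,0,0.3],[0,0,0,-0.12,0,0,0.3],[0,0,0,-0.12,0,0,0.3],[0,0,0,-0.12,0,0,0.3]]'|grep -E "contact"; python3 go.py 62 0 13
python3 -m inch '[[0,0,0,-0.12,0,0,0.3],[0,0,0,-0.12,0,0,0.3],[0,0,0,-0.12,0,0,0.3],[0,0,0,-0.12,0,0,0.3],[0,0,0,0,0,0,0.3]]'|grep -E "contact"; done
python3 -c "
from meas import *
from go import rec
for n in('top','side'):
  t=meas(n,False); print(t,rec(t['tile'][0]))"
```

```text
contact_force: [0.1, 0.9, 0.6]
t 13.4 pos [633.  154.2  13. ] rec [101.6   2.6] rpy [180.    -0.    76.02] F [0.1 0.9 0.6] op 0.7
shift frac [-1.585e+00  1.050e-01 -1.000e-03]
contact_force: [0.6, 1.1, -0.5]
t 13.82 pos [629.8 142.2  12.8] rec [89.2  2.8] rpy [-1.7998e+02  2.0000e-02  7.6000e+01] F [ 0.6  1.1 -0.5] op 0.7
{'tile': ((617.5427856445312, 81.74703216552734), (101.56251525878906, 99.72067260742188), 75.26051330566406), 'tz': np.float64(19.614626237329958)} [27.5  0.1]
{'tile': ((615.5121459960938, 75.5645751953125), (120.90824890136719, 99.70993041992188), 73.7280044555664), 'tz': np.float64(19.87056444403504)} [21.   0.6]
```

```bash
python3 -m inch '[[0,0,0,-0.12,0,0,0.3],[0,0,0,-0.12,0,0,0.3],[0,0,0,-0.12,0,0,0.3],[0,0,0,-0.12,0,0,0.3],[0,0,0,-0.12,0,0,0.3],[0,0,0,-0.12,0,0,0.3]]'|grep -E "contact"; python3 go.py 62 0 13
python3 -m inch '[[0,0,0,-0.08,0,0,0.3],[0,0,0,-0.08,0,0,0.3],[0,0,0,-0.06,0,0,0.3],[0,0,0,0,0,0,0.3]]'|grep -E "contact"
python3 -c "
from meas import *
from go import rec
for n in('top','side'):
  t=meas(n,False); print(t,rec(t['tile'][0]))"
```

```text
contact_force: [-0.4, 0.6, -0.3]
t 14.42 pos [625.7 125.1  12.9] rec [71.6  2.7] rpy [-180.      0.     76.01] F [-0.4  0.6 -0.3] op 0.7
shift frac [-0.382  0.106 -0.003]
contact_force: [0.1, 0.1, 0.4]
t 14.75 pos [624.4 119.8  12.9] rec [66.1  2.7] rpy [-1.7999e+02  1.0000e-02  7.6010e+01] F [0.1 0.1 0.4] op 0.7
{'tile': ((610.7161865234375, 55.1944580078125), (90.51577758789062, 100.419677734375), 76.37234497070312), 'tz': np.float64(18.196384020766345)} [0.1 0.3]
{'tile': ((609.1104736328125, 52.430908203125), (115.35797119140625, 100.22346496582031), 75.24067687988281), 'tz': np.float64(18.629792597605444)} [-2.9  1.2]
```

```bash
python3 -m inch '[[0,0,0,-0.05,0,0,0.3],[0,0,0,-0.05,0,0,0.3],[0,0,0,0,0,0,0.3]]'|grep -E "contact"; python3 go.py
python3 -m inch '[[0,0,0,-0.04,0,0,0.3],[0,0,0,0,0,0,0.3]]'|grep -E "contact"
python3 -m inch '[[0,0,0,-0.04,0,0,0.3],[0,0,0,0,0,0,0.3]]'|grep -E "contact";python3 go.py
```

```text
contact_force: [-0.6, 0.5, -0.2]
t 15.1 pos [623.9 117.5  12.9] rec [63.8  2.7] rpy [180.     0.    76.02] F [-0.6  0.5 -0.2] op 0.7
contact_force: [-0.0, 0.7, 0.5]
contact_force: [0.2, -0.6, 0.2]
t 15.43 pos [623.3 115.6  12.9] rec [61.8  2.7] rpy [-1.7999e+02  1.0000e-02  7.6020e+01] F [ 0.2 -0.6  0.2] op 0.7
```

```bash
python3 -m inch '[[0,0,0,-0.04,0,0,0.3],[0,0,0,0,0,0,0.3]]'|grep -E "contact"
python3 -m inch '[[0,0,0,-0.04,0,0,0.3],[0,0,0,0,0,0,0.3]]'|grep -E "contact";python3 go.py
python3 -c "
from meas import *
from go import rec
for n in('top','side'):
  t=meas(n,False,19); print(t,rec(t['tile'][0]))
f=grab_frame('side'); save(f,'s6.png',(210,110,330,210),6)"
```

```text
contact_force: [-0.3, -1.0, -0.1]
contact_force: [-0.2, 1.6, -0.4]
t 15.77 pos [623.1 113.8  13. ] rec [60.   2.5] rpy [ 1.7998e+02 -2.0000e-02  7.6010e+01] F [-0.2  1.6 -0.4] op 0.7
t 15.77 pos [623.1 113.8  13. ] rec [60.   2.5] rpy [ 1.7998e+02 -2.0000e-02  7.6010e+01] F [-0.2  1.6 -0.4] op 0.7
{'tile': ((610.3099975585938, 49.841453552246094), (91.52600860595703, 100.10591125488281), 75.21829223632812), 'tz': np.float64(17.4505578562206)} [-5.2 -0.6]
{'tile': ((610.5755004882812, 51.713958740234375), (107.23670959472656, 101.02841186523438), 75.46308898925781), 'tz': np.float64(18.04292189232899)} [-3.3 -0.4]
```

View pics/s6.png

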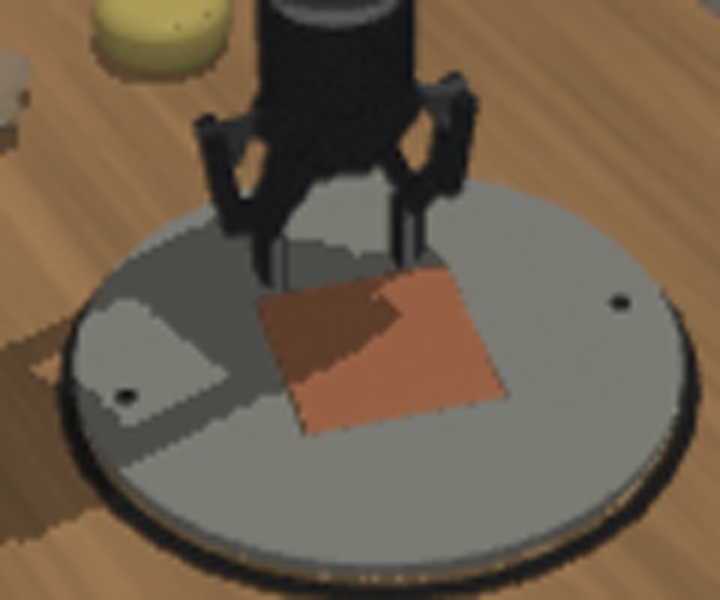

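```bash
python3 -m inch '[[0,0,0,0.1,0,0,0.3],[0,0,0,0,0,-0.6,0.3],[0,0,0,-0.5,0,-0.2,0.3],[0,0,0,-0.55,0.1,0,0.3],[0,0,0,0,0,0,0.3],[0,0,0,0,0,0,0.3]]'|grep -E "contact"; python3 go.py 37 0 20
python3 -c "
from h import *
f=grab_frame('side'); P=pts(f)
a=np.radians(76); X=np.array([np.cos(a),np.sin(a)]); D=P[...,:2]-[611,55]; x=D@X; y=D@np.array([-X[1],X[0]])
c=f['pixels'].astype(int); red=(c[...,0]>1.35*c[...,1])&(c[...,2]<c[...,1]+5)
for lo in range(-50,60,10):
  m=(abs(y)<45)&(x>lo)&(x<lo+10)&(P[...,2]<30); print(lo,np.round(np.median(P[m][:,2]),1),m.sum())"
```

```text
contact_force: [0.2, -0.2, 0.0]
t 16.42 pos [619.2  88.6  32.6] rec [34.6  0.2] rpy [-1.7997e+02  2.0000e-02  7.5920e+01] F [ 0.2 -0.2  0. ] op 0.7
shift frac [0.095 0.007 0.506]
-50 15.5 73
-40 16.2 75
-30 16.6 71
-20 17.2 80
-10 18.1 68
0 18.1 66
10 19.4 73
20 20.3 69
30 20.5 63
40 20.8 45
50 15.9 28
```

```bash
python3 -m inch '[[0,0,0,0.1,0,0.4,0.3],[0,0,0,0,0,0.1,0.3],[0,0,0,0,0,0,0.3]]'|grep -E "eef|contact"
python3 -m inch '[[0,0,0,0,0,0.06,0.3],[0,0,0,0,0,0,0.3]]'|grep -E "eef|contact"
python3 -m inch '[[0,0,0,0,0,0.04,0.3],[0,0,0,0,0,0,0.3]]'|grep -E "eef|contact"; python3 go.py
```

```text
eef_pos: [619.2, 92.8, 18.8]
contact_force: [-0.6, 0.2, 0.1]
eef_pos: [620.0, 92.8, 18.4]
contact_force: [0.1, -0.3, 0.3]
eef_pos: [620.2, 92.7, 17.9]
contact_force: [-0.6, 0.2, -0.7]
t 17.05 pos [620.2  92.7  17.9] rec [38.8  0.2] rpy [180.     0.    76.03] F [-0.6  0.2 -0.7] op 0.7
```

```bash
python3 -m inch '[[0,0,0,0,0,0.03,0.3],[0,0,0,0,0,0,0.3]]'|grep -E "eef|contact"
python3 -m inch '[[0,0,0,0,0,0.03,0.3],[0,0,0,0,0,0,0.3]]'|grep -E "eef|contact"
python3 -m inch '[[0,0,0,0,0,0.03,0.3],[0,0,0,0,0,0,0.3]]'|grep -E "eef|contact"
```

```text
eef_pos: [620.4, 92.7, 17.3]
contact_force: [0.6, 0.5, 0.5]
eef_pos: [620.4, 92.6, 16.7]
contact_force: [-0.8, -0.3, 2.4]
eef_pos: [620.5, 92.6, 16.0]
contact_force: [0.4, -0.8, 2.4]
```

```bash
python3 -m inch '[[0,0,0,0,0,0.03,0.3],[0,0,0,0,0,0,0.3]]'|grep -E "eef|contact"
python3 -m inch '[[0,0,0,0,0,0.03,0.3],[0,0,0,0,0,0,0.3]]'|grep -E "eef|contact"
python3 -m inch '[[0,0,0,0,0,0.03,0.3],[0,0,0,0,0,0,0.3]]'|grep -E "eef|contact"
```

```text
eef_pos: [620.3, 92.6, 14.9]
contact_force: [0.5, 0.8, -0.2]
eef_pos: [620.0, 92.5, 13.9]
contact_force: [-0.0, -0.5, -0.6]
eef_pos: [619.9, 92.5, 13.1]
contact_force: [-0.2, 0.0, -0.8]
```

```bash
python3 -m inch '[[0,0,0,0,0,0.03,0.3],[0,0,0,0,0,0,0.3]]'|grep -E "eef|contact"
python3 -m inch '[[0,0,0,0,0,0.03,0.3],[0,0,0,0,0,0,0.3]]'|grep -E "eef|contact"
python3 -m inch '[[0,0,0,0,0,0.03,0.3],[0,0,0,0,0,0,0.3]]'|grep -E "eef|contact"
```

```text
eef_pos: [620.0, 92.5, 12.4]
contact_force: [0.4, 1.0, -0.4]
eef_pos: [620.1, 92.5, 11.8]
contact_force: [0.0, 0.8, 0.1]
eef_pos: [620.3, 92.5, 11.5]
contact_force: [-2.0, 0.2, 4.4]
```

```bash
python3 -m inch '[[0,0,0,0,0,0.03,0.3],[0,0,0,0,0,0,0.3]]'|grep -E "eef|contact"
python3 -m inch '[[0,0,0,0,0,0.025,0.3],[0,0,0,0,0,0,0.3]]'|grep -E "eef|contact"
```

```text
eef_pos: [620.3, 92.6, 11.4]
contact_force: [-4.2, -1.0, 11.2]
eef_pos: [620.3, 92.6, 11.4]
contact_force: [-5.9, -1.2, 17.8]
```

The tile is now stiff under the fingertips at the flush height, with 18 N on it. I'll lift off and check.

```bash
python3 -m inch '[[0,0,0,0,0,-0.1,0.3],[0,0,0,0,0,-0.9,0.3],[0,0,0,0.9,0,-0.9,0.3],[0,0,0,0.9,0,-0.9,0.3],[0,0,0,0.9,0,-0.9,0.3],[0,0,0,0.9,0,-0.9,0.3],[0,0,0,0,0,0,0.3],[0,0,0,0,0,0,0.3]]'|grep -E "eef|contact"
python3 -c "
from h import *
from meas import meas
from go import rec
f=grab_frame('side'); P=pts(f); save(f,'s9.png',(210,110,330,210),6)
a=np.radians(76); X=np.array([np.cos(a),np.sin(a)]); D=P[...,:2]-[611,55]; x=D@X; y=D@np.array([-X[1],X[0]])
for lo in range(-70,80,10):
  m=(abs(y)<45)&(x>lo)&(x<lo+10)&(P[...,2]<30); print(lo,np.round(np.mean(P[m][:,2]),1),end='; ')
for n in('top','side'):
  t=meas(n,False,16); print(t,rec(t['tile'][0]))"
```

```text
eef_pos: [642.9, 181.2, 126.1]
contact_force: [-1.7, 0.0, -0.5]
t 19.55 pos [642.9 181.2 126.1] rec [130.2  -0.4] rpy [ 1.7985e+02 -8.0000e-02  7.6120e+01] F [-1.7  0.  -0.5] op 0.7
-70 15.1; -60 15.1; -50 14.8; -40 14.8; -30 15.0; -20 15.2; -10 14.8; 0 14.9; 10 15.2; 20 14.8; 30 14.8; 40 14.7; 50 14.6; 60 15.1; 70 15.2; {'tile': ((611.3756103515625, 54.07989501953125), (99.98626708984375, 100.05189514160156), 75.85018920898438), 'tz': np.float64(14.849422576958887)} [-0.8 -0.6]
{'tile': ((609.8027954101562, 51.687843322753906), (100.67230987548828, 99.44912719726562), 75.92638397216797), 'tz': np.float64(14.865043406571317)} [-3.5  0.4]
```

View pics/s9.png

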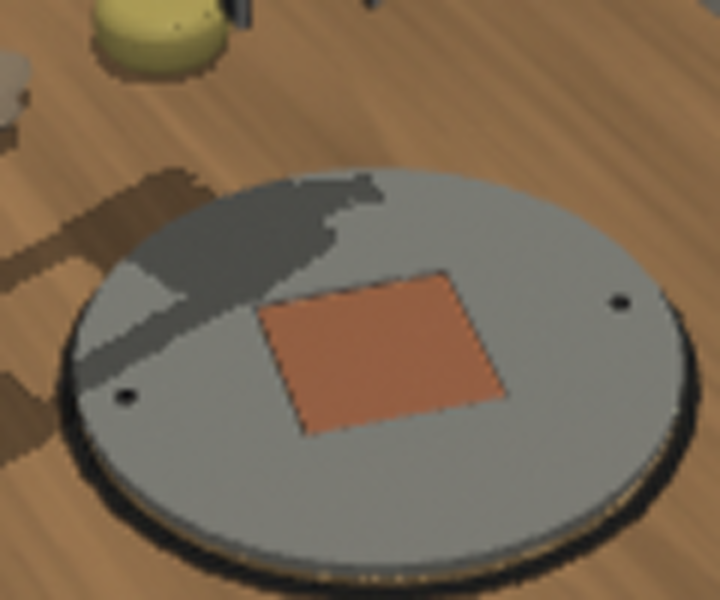

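The tile, with corners at (258,305), (443,272), (507,397) and (305,433), sits flush in the recess. Its depth is level with the bat all round, and the robot is clear.

```bash
python3 -c "
from rig import r
print(r.sign_off())"
```

```text
the job is handed in; nothing more can be done
None
```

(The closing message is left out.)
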